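# Click a collet indexer round until the cam's nose is up

### The arm

A 6-joint arm with a two-finger parallel gripper is mounted at the origin on the work surface. World frame = base frame: x ahead of the robot, y to its left, z up, the work surface at z = 0. Lengths are in m, angles in rad, forces in N, time in s.
With the tool pointing down it reaches from about 0.35 to 0.975 m from the base axis. Payload 4.9 kg.
Tool frame: the origin (TCP) lies on the centre line of the jaws, within the pads' length; the fingertips stand 17 mm ahead of it and the grasp point (between the pads) lies 2 mm behind it; x points along the fingers, y is the direction in which the jaws open and shut, and the axes are right-handed (so a half turn about x gives the same grasp; the last joint's range is limited). The gripper opens to 85 mm and grips with 20 to 120 N. Pads are 22 mm wide; open, the fingers measure 114 mm over their backs; the gripper's body (76 mm by 85 mm) begins 54 mm behind the grasp point. The pads swing forward as they close: fully open they stand 13 mm farther back than shut.
Start: joints at [-1.242, 0.053, 1.613, -0, 1.476, -0.119], TCP at [0.271, -0.563, 0.248] pointing down, gripper open.
Joint ranges: [-3.01, 3.01], [-1.01, 2.22], [0.06, 2.58], [-1.02, 4.17], [0.09, 2.62], [-3.14, 3.14]. Speed limits (rad/s): [2.57, 2.57, 3.14, 3.14, 3.14, 3.14].

### API

Orientations are given as a unit quaternion [w, x, y, z].
In Python, from plant import status, viewer, manip gives the robot as it stands.
- The arm moves only by the tool drive_tool, never from a script. Its argument "plan" is a list of rows, each a list of 4 numbers: the shift along the tool's x, y, z in m, then the turn about the tool's x in units of 8 degrees (1.0 is 8 degrees). A call has 1 to 12 rows; each row is the pose to reach, as a shift and turn from the pose commanded when the call began, along the tool's axes at that moment; what a row does not reach only later rows make up. A row lasts 1/10 s, in which the tool goes at most 50 mm and 8.59 degrees, less where a joint would pass 70% of its speed; a pose out of reach is approached as far as the arm can. A call with a gripper value outside its range is refused whole. "fingers" is the finger opening in m, from 0 to 0.0854, set as the call begins (left out, the last holds). The fingers move at their own pace and stop on an object; the grip force is fixed at half the most. Time passes only in rows, so rows that repeat a pose let the fingers close. It gives the time, the measured TCP pose, the force and the opening at its end, in the units of the state.
- status.state(): the state, without advancing time (a new reading comes with each control period).
- viewer.grab_frame(name): name is "scene" or "top"; returns the picture (480x640x3 uint8, blue, green, red); there is no depth.
- viewer.calibration(name): a dict with "vfov" (degrees; the focal length in pixels is half the picture's height over the tangent of half this angle, whatever the lens; pixels are square), "cx", "cy" (the principal point, pixels), "rvec" (rotation vector, rad) and "tvec" (3), from world to camera coordinates, as OpenCV has them. Camera axes: x right, y down, z forward; pixel columns grow to the right and rows downward; lengths in m; the calibration is good to about 2 mm. A picture is of the moment at which its call begins. calibration takes no time and is no camera call.
- manip.job_done(): hands the job in, once; it reports no verdict.
The state is a dict: "time": time; "joint_pos": joint angles; "joint_vel": joint speeds; "joint_efforts": joint torques, N m; "tool_pos": TCP position; "tool_rot": TCP orientation; "contact_force": force on the tool from outside, world axes, zero at the start; "ft_torque": the same for the moment, N m; "gripper_width": opening from 0.0 (shut) to 1.0 (fully open).
Only numpy, scipy, OpenCV 4.12 (cv2) and the standard library are available. Lean on these libraries where they do the work, as an engineer would, in place of code of your own. Each camera call takes 0.05 s, during which the arm holds its last target. There are 200 camera calls.

### The job

Set the cam that is held in the bench indexer for its next cut: with a fingertip on the edge of the lobed index plate, flick the plate round click by click, clockwise as seen from the cam's end, with the last click made on its own, until the nose of the cam points straight up and the plate sits in that click. Do not run past the top or bring it round the other way, and press gently. Keep off the cam itself, do not shove, tip or lift the indexer, and leave the things standing around it where they are.

Things in the scene. Friction and masses are not known exactly. Their poses are not given: they have to be found in the camera images.
- indexer: Collet indexer, a 7.5 kg shop fixture standing loose on the bench: grey cast foot 120 x 116 x 14 mm and a level spindle barrel 64 mm across, its axis along the indexer's x, 82 mm up. Origin: centre of the foot's underside, z up; x points to the nose, the end with index plate and cam. A clamp knob on the barrel, 12 mm behind the origin, reaches 140 mm above the bench.
- plate_centre (a point): Centre of the upright index plate: on the spindle axis, mid-thickness, 74 mm ahead of the indexer's origin, 82 mm up; axes as the indexer's (not turning). Dark steel, 16 mm thick, twelve even round-ended lobes: rounds of 6 mm radius centred 64 mm from the axis, so 140 mm across, top 152 mm above the bench; gaps 21 mm wide, their floor 56 mm from the axis.
- index_plate (a joint): Turn of the plate, rad; 0 = cam nose straight up. Grows clockwise seen from the nose: the plate's top moves to the indexer's +y. 12 clicks a turn, 0.524 each; starts 2 to 5 clicks short of 0 (-2.62 to -1.05). In each click one lobe is exactly at the top. About 3 N at the edge overcomes the click; past half way the plate snaps into the next by itself and settles in 0.5 s.
- cam: Pear-shaped aluminium cam blank, 16 mm thick, on an 18 mm arbor in the collet; turns with the plate. Base circle 48 mm across, nose reaching 47 mm from the axis; it lies 46 to 62 mm ahead of the plate's middle, the arbor ends at 76 mm. Origin: the plate's centre; its own z axis points from the spindle axis to the nose. Not to be touched.
- click_roller (a point): The spring roller (36 mm across) on a short swinging arm that makes the clicks, in the plate's plane at the indexer's +y side, a little below the axis; its mount reaches y = 135 mm and 52 mm high. This fixed point lies midway along its travel, 83 mm from the axis. Leave it alone.
- cam_nose (a point): The tip of the cam's nose, 47 mm from the spindle axis, 54 mm ahead of the plate's middle.
- collet_a: Loose steel spring collet standing upright, 37 mm across, 83 mm high, on the bench ahead of the indexer's nose, to one side. Origin: centre of its underside.
- collet_b: A second collet, the same, ahead of the nose on the other side. Origin: centre of its underside.
- v_block: Steel V-block, 50 x 40 x 40 mm, on the bench at the -y side of the indexer. Origin: centre of its underside.
- spanner: Steel spanner 150 mm long, lying flat along the +y side of the indexer. Origin: the middle of its underside.
- parallel_block: Drilled steel set-up block, 51 x 76 x 25 mm, to the robot's right. Origin: centre of its underside.
- oil_bottle: Clear oil bottle, 60 mm in diameter, 150 mm high, to the robot's left. Origin: centre of its underside.
- tin: Open steel tin, 72 mm in diameter, 62 mm high, to the left and farther off. Origin: centre of its underside.

How it is judged:
By the outcome, as a careful person would: the job done as asked, in the order asked, and still so for the second after the job is handed in, with the robot touching nothing.
It also fails if it takes over 51 s, if anything falls off the work surface, if the arm or the gripper's body presses on something with over 40 N, if the wrist force passes 120 N, or if a joint passes its speed limit or range.

## Working session

There is one attempt and no reset: what is moved stays moved. The work goes in short steps, Python scripts to look and compute and a tool call to move; the robot and the scene stay as the last step left them, time stands still between calls to the robot, and variables do not carry over. Pictures are saved under pics/ and viewed, about 8 in all and at most 12, crops included, and the job is handed in when it is done.

Besides the shell and the picture viewer there is one more tool, called by a JSON object that holds its "name" and its "arguments". drive_tool: Moves the arm, as the interface text tells. Its arguments: {"type":"object","properties":{"plan":{"type":"array","items":{"type":"array","items":{"type":"number"}}},"fingers":{"type":"number"}},"required":["plan"]}

```bash
mkdir -p pics; ls; python3 - <<'E'
from plant import status, viewer
import cv2
print(status.state())
for n in("scene","top"):
    cv2.imwrite(f"pics/{n}0.png",viewer.grab_frame(n)); print(viewer.calibration(n))
E
```

```text
pics
{'time': 0.0, 'joint_pos': array([-1.24199889e+00,  5.33414778e-02,  1.61427887e+00,  1.08507097e-05,
        1.47601948e+00, -1.19000653e-01]), 'joint_vel': array([-9.85610459e-04,  1.34935759e-03,  9.23344464e-04,  1.01768035e-03,
        9.53427226e-05,  6.37870450e-04]), 'joint_efforts': array([ 1.03147668e-03, -3.93674004e+01, -3.70177889e+01,  5.93068899e-05,
        6.87391410e-03,  3.79019525e-06]), 'tool_pos': array([ 0.27042532, -0.56281599,  0.24708157]), 'tool_rot': array([-0.15628041, -0.68938453, -0.15772082,  0.6895285 ]), 'contact_force': array([0.0363743 , 0.99586425, 0.8017019 ]), 'ft_torque': array([ 0.0044154 , -0.00748108,  0.02128891]), 'gripper_width': 1.0021947354393965}
{'vfov': 54.98120780770321, 'cx': 317.78141568053206, 'cy': 234.06216378672815, 'rvec': array([ 2.31131111,  1.06538207, -0.35249297]), 'tvec': array([-0.36627673, -0.292713  ,  1.33790569])}
{'vfov': 46.78260387472395, 'cx': 315.42257556610247, 'cy': 232.1677880871607, 'rvec': array([ 2.12766945, -2.16980805,  0.09864101]), 'tvec': array([0.01772848, 0.56935676, 1.60060832])}
```

View pics/scene0.png

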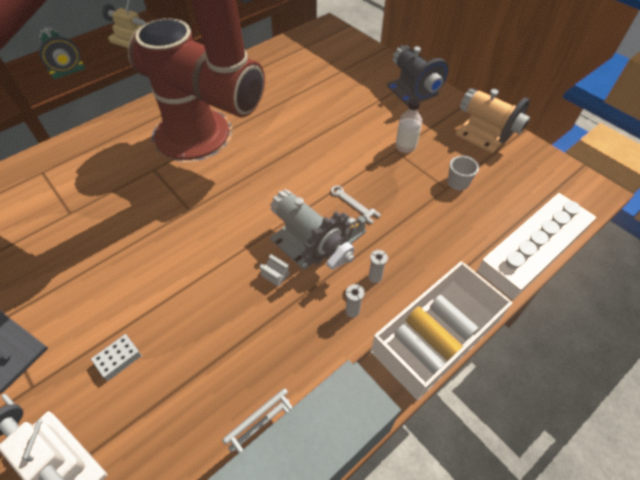

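View pics/top0.png

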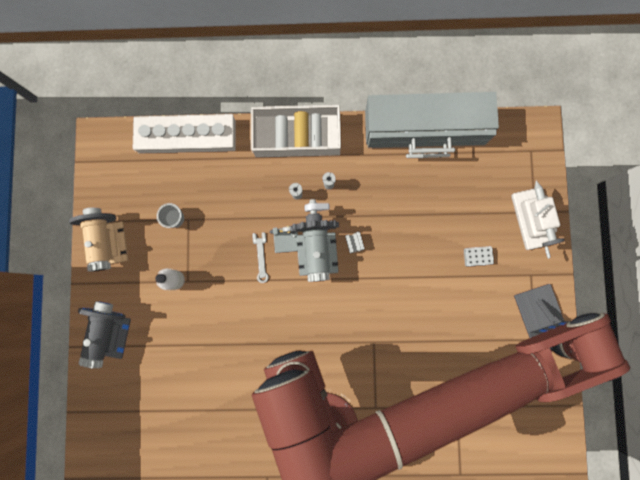

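The scene view shows the indexer at about (320,230) with the cam at (340,255). The top view has it at (318,240), with its nose pointing away from the robot, the spanner at (262,257) and the V-block at (357,243). Next I'll zoom in on both.

```bash
cat > h.py <<'E'
import numpy as np, cv2
from plant import status, viewer
def cam(n):
    c=viewer.calibration(n); f=240/np.tan(np.radians(c['vfov'])/2)
    K=np.array([[f,0,c['cx']],[0,f,c['cy']],[0,0,1]]); return K,cv2.Rodrigues(c['rvec'])[0],c['tvec'],c['rvec']
def proj(n,P):
    K,R,t,r=cam(n); return cv2.projectPoints(np.atleast_2d(np.array(P,float)),r,t,K,None)[0][:,0]
def ray(n,uv):
    K,R,t,r=cam(n); d=R.T@np.linalg.inv(K)@np.array([*uv,1.]); return -R.T@t,d
def onz(n,uv,z):
    o,d=ray(n,uv); return o+d*(z-o[2])/d[2]
E
python3 - <<'E'
from h import *
a=cv2.imread('pics/scene0.png')[180:290,255:395]; b=cv2.imread('pics/top0.png')[165:295,240:380]
a=cv2.resize(a,(780,613),interpolation=cv2.INTER_CUBIC)[:600];cv2.imwrite('pics/sc1.png',a)
cv2.imwrite('pics/tc1.png',cv2.resize(b,(630,585),interpolation=cv2.INTER_CUBIC))
print(ray('scene',(320,230))[0],ray('top',(320,230))[0])
E
```

```text
[ 1.02125253 -0.38641436  0.90418936] [ 0.37791377 -0.03334813  1.65604876]
```

View pics/sc1.png

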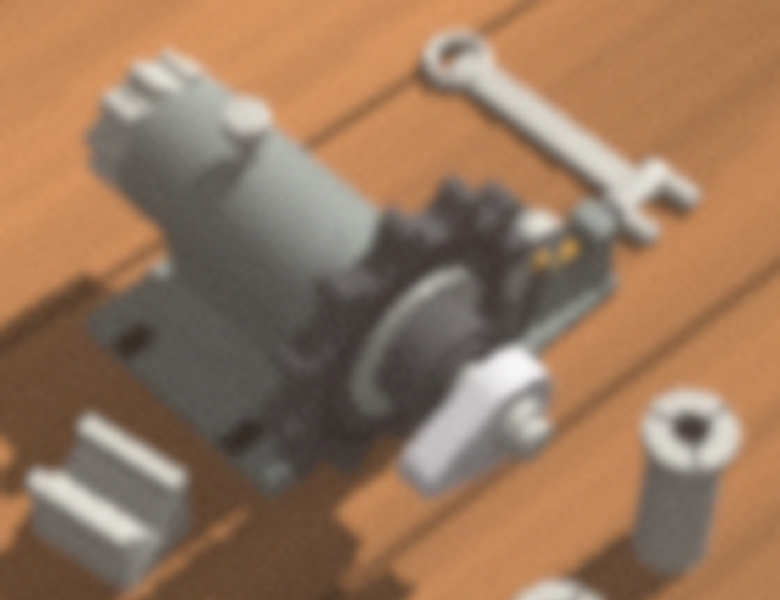

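View pics/tc1.png

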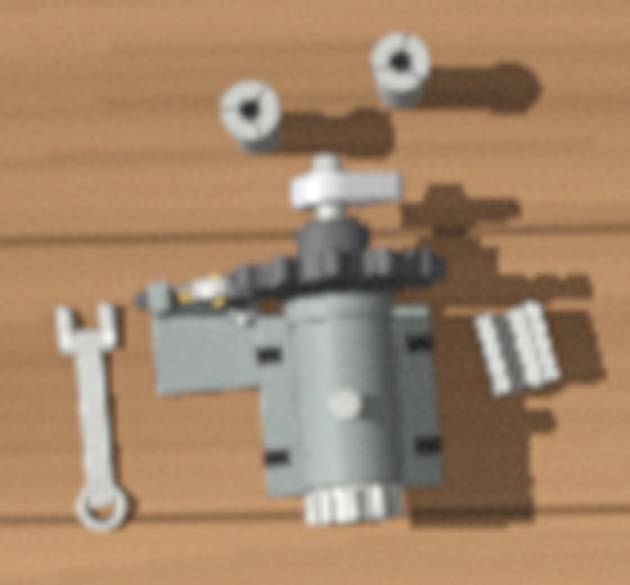

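The cam nose points to the indexer's -y, which looks like 3 clicks short. I'll get the pose from the knob, the arbor end and the foot corners.

```bash
python3 - <<'E'
from h import *
T=lambda u,v:(240+u/4.5,165+v/4.5)
S=lambda u,v:(255+u/5.571,180+v/5.571)
def tri(s,t):
    o1,d1=ray('scene',S(*s));o2,d2=ray('top',T(*t))
    k=np.linalg.lstsq(np.c_[d1,-d2],o2-o1,rcond=None)[0]
    return o1+k[0]*d1,o2+k[1]*d2
print('knob',*tri((247,110),(344,403)),onz('top',T(344,403),.138))
print('arbor',*tri((537,422),(327,157)),onz('top',T(327,155),.082))
for p in((268,495),(438,485),(430,305)): print('foot',onz('top',T(*p),.014))
k=onz('top',T(344,403),.138);a=onz('top',T(327,155),.084)
print('len',np.hypot(*(a-k)[:2]),'yaw',np.degrees(np.arctan2(*(a-k)[1::-1])))
print('collets',onz('top',T(250,110),.083),onz('top',T(400,62),.083),'nose', onz('top',T(402,185),.082))
E
```

```text
knob [0.49712018 0.00528007 0.14097946] [0.49517203 0.00224039 0.14075731] [0.4953854  0.00230515 0.138     ]
arbor [0.65724217 0.01403353 0.0959612 ] [0.65515667 0.01122828 0.09551057] [0.6588535  0.01159156 0.082     ]
foot [0.44542349 0.05625917 0.014     ]
foot [ 0.44983534 -0.05547763  0.014     ]
foot [ 0.56881213 -0.05288213  0.014     ]
len 0.1633720323715968 yaw 3.23851188345508
collets [0.68904438 0.06042343 0.083     ] [ 0.71808361 -0.03633016  0.083     ] nose [ 0.63835529 -0.03593878  0.082     ]
```

```bash
cat >> h.py <<'E'
from scipy.spatial.transform import Rotation as Ro
YAW=np.radians(2.5); O=np.array([.5076,.003,0]); RI=Ro.from_euler('z',YAW).as_matrix()
W=lambda p: O+RI@np.array(p,float)
I=lambda p: RI.T@(np.array(p)-O)
def tool():
    s=status.state(); q=s['tool_rot']; return np.array(s['tool_pos']),Ro.from_quat([*q[1:],q[0]]).as_matrix(),s
def shift(target): # indexer-frame TCP target -> tool shift
    p,R,s=tool(); return R.T@(W(target)-p)
E
python3 - <<'E'
from h import *
p,R,s=tool(); print(R.round(4))
y=RI[:,1]; b=R.T@y; a=np.degrees(np.arctan2(b[2],b[1])); print('turn units',a/8,(a-180)/8,(a+180)/8)
print('shift',shift([.074,.0337,.25]))
T=lambda u,v:(240+u/4.5,165+v/4.5)
for q in((250,280,.137),(280,268,.143),(322,265,.152),(378,262,.137),(428,265,.114)): print(I(onz('top',T(*q[:2]),q[2])).round(4))
for a in(-60,-90,-120):
    t=np.radians(a); P=W([.128,.047*np.sin(t),.082+.047*np.cos(t)]); u=proj('scene',P)[0]; print(a,(u-[255,180])*5.571,(proj('top',P)[0]-[240,165])*4.5)
E
```

```text
[[-6.000e-04  4.330e-01 -9.014e-01]
 [ 1.800e-03 -9.014e-01 -4.330e-01]
 [-1.000e+00 -1.900e-03 -3.000e-04]]
turn units -19.605135791120816 -42.105135791120816 2.8948642088791843
shift [-0.00192219 -0.40925544 -0.54008107]
[0.0671 0.0528 0.137 ]
[0.0725 0.0337 0.143 ]
[0.0714 0.0077 0.152 ]
[ 0.0731 -0.0263  0.137 ]
[ 0.0723 -0.0572  0.114 ]
-60 [410.52613776 441.02569065] [395.83255145 180.75842303]
-90 [397.44211628 484.72190169] [405.841102   186.19525027]
-120 [408.52124856 507.83062106] [396.14305625 192.74392112]
```

{"name": "drive_tool", "arguments": {"plan": [[0,-0.034,-0.045,0.3],[0,-0.068,-0.09,0.6],[0,-0.102,-0.135,0.9],[0,-0.136,-0.18,1.2],[0,-0.17,-0.225,1.5],[0,-0.205,-0.27,1.8],[0,-0.239,-0.315,2.1],[0,-0.273,-0.36,2.4],[0,-0.307,-0.405,2.7],[0,-0.341,-0.45,2.9],[0,-0.375,-0.495,2.9],[0,-0.409,-0.54,2.9]], "fingers": 0.0854}}

```text
time: 1.3
tool_pos: [0.5451, -0.0276, 0.248]
tool_rot: [-0.015, -0.707, -0.015, 0.707]
contact_force: [-0.1, -1.0, 0.2]
gripper_width: 0.999
```

```bash
python3 - <<'E'
from h import *
p,R,s=tool(); print(s['time'],I(p).round(4),(RI.T@R).round(3),s['contact_force'],'shift',shift([.074,.0337,.2]))
E
```

```text
1.3 [ 0.0362 -0.0322  0.248 ] [[-0.    -0.001 -1.   ]
 [-0.    -1.     0.001]
 [-1.     0.     0.   ]] [-0.08201619 -1.04934308  0.16644695] shift [ 0.04793968 -0.06589922 -0.03781435]
```

{"name": "drive_tool", "arguments": {"plan": [[0.01,-0.03,-0.02,0],[0.03,-0.066,-0.038,0],[0.048,-0.066,-0.038,0],[0.048,-0.066,-0.038,0],[0.048,-0.066,-0.038,0]]}}

```text
time: 1.8
tool_pos: [0.5795, 0.0377, 0.1998]
tool_rot: [-0.015, -0.706, -0.015, 0.708]
contact_force: [0.0, -0.1, 0.4]
gripper_width: 1.002
```

```bash
python3 - <<'E'
from h import *
p,R,s=tool(); print(s['time'],I(p).round(4),s['contact_force'])
a=viewer.grab_frame('scene');b=viewer.grab_frame('top')
cv2.imwrite('pics/s2f.png',a);cv2.imwrite('pics/t2f.png',b)
a=cv2.resize(a[160:270,275:385],(600,600),interpolation=cv2.INTER_CUBIC)
cv2.imwrite('pics/s2.png',a)
sc=lambda P:((proj('scene',P)-[275,160])*5.4545).round(0)
for n,P in dict(insideface=[.074,p@RI[:,1]*0+I(p)[1]-.0427,I(p)[2]-.004],tip17=[.074,I(p)[1]-.0427,I(p)[2]-.017],toplobe=[.082,0,.152],axis=[.074,0,.082]).items(): print(n,sc(W(P)))
E
```

```text
1.8 [0.0733 0.0316 0.1998] [ 0.02900037 -0.11965282  0.35498738]
insideface [[253. 267.]]
tip17 [[253. 290.]]
toplobe [[288. 337.]]
axis [[272. 433.]]
```

View pics/s2.png

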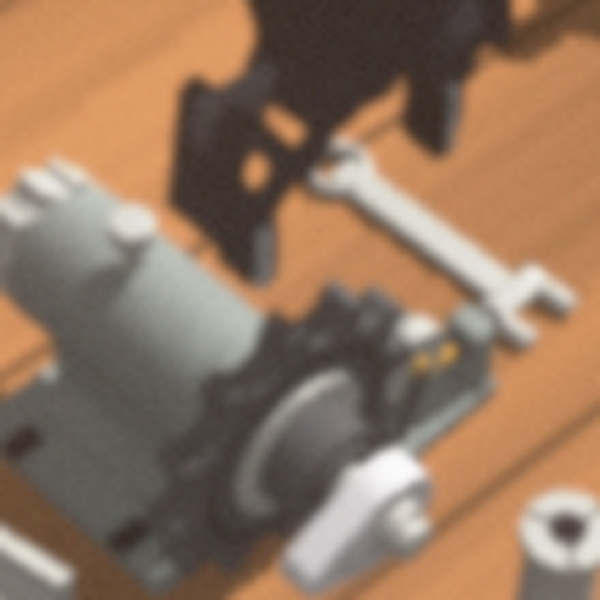

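The open fingertip's front corner is at about (272,281), so the tip stands only about 4 mm ahead of the TCP, as the 13 mm swing implies. The lobes are at roughly (215,375), (280,325) and (340,295). I'll compare those with where the pose predicts them.

```bash
python3 - <<'E'
from h import *
sc=lambda P:((proj('scene',P)-[275,160])*5.4545).round(0)[0]
for a in(-60,-30,0,30,60):
    t=np.radians(a); print(a,*[sc(W([x,.070*np.sin(t),.082+.070*np.cos(t)])) for x in(.066,.082)])
print('arbor end',sc(W([.150,0,.082])),'knob',sc(W([-.012,0,.14])))
for y in(-.005,.005):print(y,sc(W([.082,y,.152])))
# dark mask of plate
a=cv2.imread('pics/s2f.png')[160:270,275:385]; big=cv2.resize(a,(780,780),interpolation=cv2.INTER_CUBIC)
big=cv2.convertScaleAbs(big,alpha=1.8,beta=0)[330:780,200:620]
big=cv2.resize(big,(640,600)) if 0 else cv2.resize(big,None,fx=1.3,fy=1.3)
for a in(-60,-30,0,30,60):
    t=np.radians(a)
    for x in (.066,.082):
        u=(proj('scene',W([x,.070*np.sin(t),.082+.070*np.cos(t)]))[0]-[275,160])*780/110; u=(u-[200,330])*1.3
        cv2.circle(big,(int(u[0]),int(u[1])),3,(0,0,255) if x>.07 else (0,255,0),-1)
cv2.imwrite('pics/s2b.png',big)
E
```

```text
-60 [144. 455.] [172. 480.]
-30 [192. 378.] [221. 403.]
0 [259. 313.] [288. 337.]
30 [325. 280.] [354. 303.]
60 [369. 286.] [397. 309.]
arbor end [407. 549.] knob [125. 220.]
-0.005 [279. 345.]
0.005 [298. 330.]
```

View pics/s2b.png

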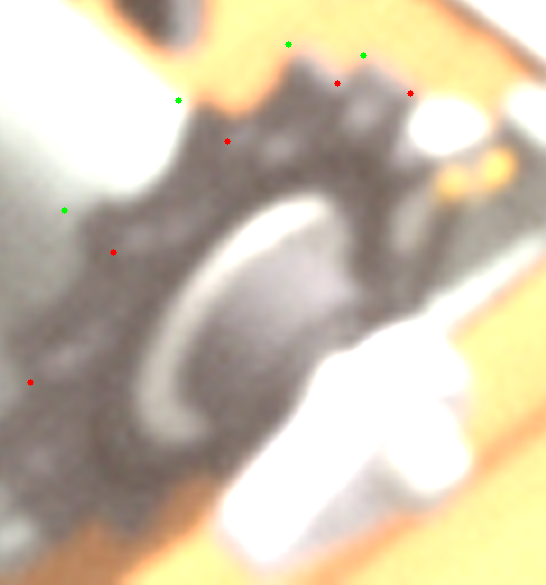

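```bash
python3 - <<'E'
from h import *
p,R,s=tool(); print(s['time'],I(p).round(4),s['contact_force'],'shift',shift([.074,.0357,.146]))
E
```

```text
1.9 [0.0742 0.0309 0.2016] [-0.77715775 -0.64590286  0.35714291] shift [ 0.05557036 -0.00477152  0.00028671]
```

{"name": "drive_tool", "arguments": {"plan": [[0.02,-0.004,0,0],[0.035,-0.004,0,0],[0.035,-0.004,0,0],[0.035,-0.004,0,0]]}}

```text
time: 2.3
tool_pos: [0.5796, 0.0414, 0.1654]
tool_rot: [-0.015, -0.707, -0.015, 0.707]
contact_force: [0.2, 0.4, -0.5]
gripper_width: 1.001
```

{"name": "drive_tool", "arguments": {"plan": [[0,0,0,0]]}}

```text
time: 2.4
tool_pos: [0.5803, 0.0416, 0.1664]
tool_rot: [0.015, 0.708, 0.015, -0.706]
contact_force: [0.1, 0.2, -0.3]
gripper_width: 0.999
```

{"name": "drive_tool", "arguments": {"plan": [[0,0,0,0]]}}

```text
time: 2.5
tool_pos: [0.5804, 0.0417, 0.1664]
tool_rot: [0.015, 0.708, 0.015, -0.706]
contact_force: [-0.2, 0.0, 0.4]
gripper_width: 1.001
```

{"name": "drive_tool", "arguments": {"plan": [[0.006,0,0,0],[0.01,0,0,0],[0.013,0,0,0],[0.013,0,0,0]]}}

```text
time: 2.9
tool_pos: [0.5792, 0.042, 0.1513]
tool_rot: [-0.015, -0.706, -0.015, 0.708]
contact_force: [-0.3, -0.9, -0.5]
gripper_width: 1.002
```

{"name": "drive_tool", "arguments": {"plan": [[0.002,0,0,0],[0.002,0,0,0]]}}

```text
time: 3.1
tool_pos: [0.5797, 0.0419, 0.1501]
tool_rot: [-0.015, -0.707, -0.015, 0.707]
contact_force: [-0.1, 0.1, 0.6]
gripper_width: 0.999
```

{"name": "drive_tool", "arguments": {"plan": [[0.002,0,0,0],[0.002,0,0,0]]}}

```text
time: 3.3
tool_pos: [0.5797, 0.0418, 0.1481]
tool_rot: [-0.015, -0.707, -0.015, 0.707]
contact_force: [-0.0, 0.3, 0.2]
gripper_width: 0.998
```

{"name": "drive_tool", "arguments": {"plan": [[0.002,0,0,0],[0.003,0,0,0],[0.003,0,0,0]]}}

```text
time: 3.6
tool_pos: [0.5796, 0.0419, 0.145]
tool_rot: [-0.015, -0.707, -0.015, 0.707]
contact_force: [-0.4, 0.0, -0.4]
gripper_width: 0.999
```

{"name": "drive_tool", "arguments": {"plan": [[0,-0.001,0,0],[0,-0.002,0,0],[0,-0.002,0,0]]}}

```text
time: 3.9
tool_pos: [0.5797, 0.044, 0.1454]
tool_rot: [0.015, 0.707, 0.015, -0.707]
contact_force: [-0.5, -0.0, 0.5]
gripper_width: 0.995
```

{"name": "drive_tool", "arguments": {"plan": [[0,-0.001,0,0],[0,-0.002,0,0],[0,-0.002,0,0]]}}

```text
time: 4.2
tool_pos: [0.5797, 0.0455, 0.1453]
tool_rot: [0.016, 0.707, 0.015, -0.707]
contact_force: [-0.5, -1.9, 0.3]
gripper_width: 1.002
```

{"name": "drive_tool", "arguments": {"plan": [[0,-0.001,0,0],[0,-0.002,0,0],[0,-0.002,0,0]]}}

```text
time: 4.5
tool_pos: [0.5795, 0.0478, 0.1455]
tool_rot: [-0.015, -0.707, -0.015, 0.707]
contact_force: [-0.2, -3.1, 1.0]
gripper_width: 0.996
```

Contact is at TCP y ≈ 0.045 with about 2–3 N. Now I'll push through the first click.

{"name": "drive_tool", "arguments": {"plan": [[0,-0.003,0,0],[0,-0.006,0,0],[0,-0.009,0,0],[0,-0.012,0,0],[0,-0.015,0,0],[0,-0.019,0,0],[0,-0.023,0,0],[0,-0.025,0,0],[0,-0.025,0,0],[0,-0.025,0,0]]}}

```text
time: 5.5
tool_pos: [0.5785, 0.073, 0.1453]
tool_rot: [0.015, 0.707, 0.015, -0.707]
contact_force: [0.4, -0.1, -0.6]
gripper_width: 1.003
```

{"name": "drive_tool", "arguments": {"plan": [[0,0,0,0],[0,0,0,0]]}}

```text
time: 5.7
tool_pos: [0.5785, 0.0727, 0.1453]
tool_rot: [0.015, 0.707, 0.015, -0.707]
contact_force: [-0.5, 0.3, 0.2]
gripper_width: 0.997
```

```bash
python3 - <<'E'
from h import *
p,R,s=tool(); print(s['time'],I(p).round(4),s['contact_force'])
a=viewer.grab_frame('scene')
cv2.imwrite('pics/s3f.png',a)
cv2.imwrite('pics/s3.png',cv2.resize(a[160:270,275:385],(600,600),interpolation=cv2.INTER_CUBIC))
E
```

```text
5.7 [0.0739 0.0665 0.1453] [-0.50435367  0.29711341  0.20270906]
```

View pics/s3.png

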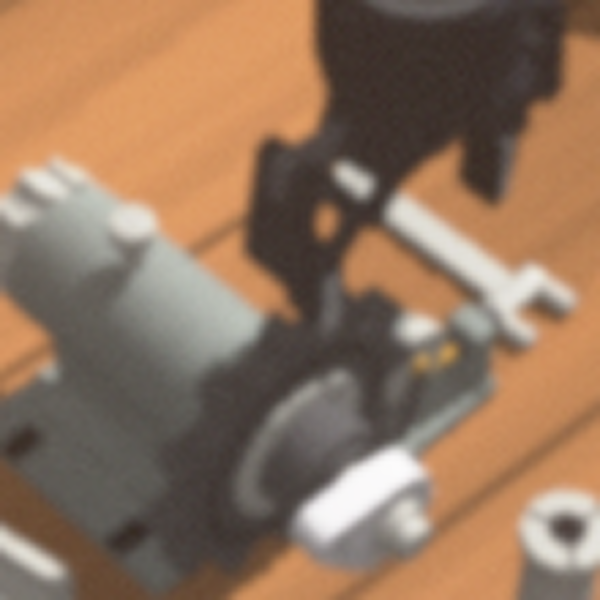

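The nose rose from about (300,575) to (300,525), so one click is made. The indexer hasn't moved and the force is about 0. For the second click I'll lift, go back, lower and push again.

{"name": "drive_tool", "arguments": {"plan": [[-0.012,0,0,0],[-0.022,0,0,0],[-0.022,0.016,0,0],[-0.022,0.031,0,0],[-0.022,0.031,0,0],[-0.022,0.031,0,0],[-0.015,0.031,0,0],[-0.01,0.031,0,0],[-0.007,0.031,0,0],[-0.007,0.031,0,0]]}}

```text
time: 6.75
tool_pos: [0.5791, 0.0422, 0.1511]
tool_rot: [-0.015, -0.706, -0.015, 0.708]
contact_force: [-0.1, -0.6, -0.8]
gripper_width: 0.998
```

{"name": "drive_tool", "arguments": {"plan": [[0.002,0,0,0],[0.004,0,0,0],[0.006,0,0,0],[0.007,0,0,0],[0.007,0,0,0]]}}

```text
time: 7.25
tool_pos: [0.5797, 0.0419, 0.1451]
tool_rot: [-0.015, -0.707, -0.015, 0.707]
contact_force: [-0.2, 0.8, 0.0]
gripper_width: 1.001
```

{"name": "drive_tool", "arguments": {"plan": [[0,-0.003,0,0],[0,-0.006,0,0],[0,-0.009,0,0],[0,-0.012,0,0],[0,-0.015,0,0],[0,-0.018,0,0],[0,-0.021,0,0],[0,-0.025,0,0],[0,-0.029,0,0],[0,-0.031,0,0],[0,-0.031,0,0],[0,-0.031,0,0]]}}

```text
time: 8.45
tool_pos: [0.5785, 0.0729, 0.1454]
tool_rot: [0.015, 0.707, 0.015, -0.707]
contact_force: [-0.1, 0.5, -0.3]
gripper_width: 1.001
```

{"name": "drive_tool", "arguments": {"plan": [[0,0,0,0],[0,0,0,0],[-0.012,0,0,0],[-0.022,0,0,0],[-0.022,0.016,0,0],[-0.022,0.031,0,0],[-0.022,0.031,0,0],[-0.022,0.031,0,0]]}}

```text
time: 9.25
tool_pos: [0.5795, 0.041, 0.1668]
tool_rot: [-0.014, -0.707, -0.015, 0.707]
contact_force: [0.2, 0.3, -0.5]
gripper_width: 1.004
```

```bash
python3 - <<'E'
from h import *
p,R,s=tool(); print(s['time'],I(p).round(4),s['contact_force'])
a=viewer.grab_frame('scene');b=viewer.grab_frame('top')
cv2.imwrite('pics/s4f.png',a);cv2.imwrite('pics/t4f.png',b)
cv2.imwrite('pics/s4.png',cv2.resize(a[160:270,275:385],(600,600),interpolation=cv2.INTER_CUBIC))
E
```

```text
9.25 [0.0735 0.0349 0.1668] [ 0.2231536   0.288186   -0.50263474]
```

View pics/s4.png

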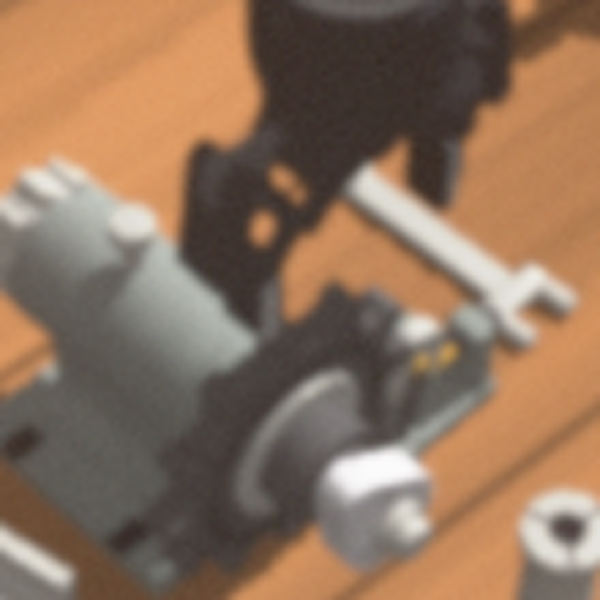

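The nose is now at about (335,478) in the crop, upper left of the arbor. Before the last click I'll check that angle against predictions.

```bash
python3 - <<'E'
from h import *
sc=lambda P:((proj('scene',P)-[275,160])*5.4545).round(0)[0]
tp=lambda P:proj('top',P).round(1)[0]
print('arb',sc(W([.150,0,.082])),tp(W([.150,0,.082])))
for a in(-90,-60,-30,0):
    t=np.radians(a); P=W([.136,.047*np.sin(t),.082+.047*np.cos(t)]); Q=W([.120,.047*np.sin(t),.082+.047*np.cos(t)])
    print(a,sc(P),sc(Q),tp(P),tp(Q))
# bright cam extents in top view
for f in('t4f','top0'):
    b=cv2.imread(f'pics/{f}.png').min(2)[200:218,300:340]
    m=(b>150); ys,xs=np.nonzero(m); print(f,m.sum(0).tolist())
E
```

```text
arb [407. 549.] [313.4 199.9]
-90 [294. 597.] [266. 571.] [330.  203.6] [330.4 209.1]
-60 [308. 554.] [278. 528.] [327.8 202.4] [328.1 208. ]
-30 [342. 503.] [312. 477.] [321.6 201.7] [322.  207.4]
0 [387. 458.] [357. 433.] [313.2 201.9] [313.5 207.6]
t4f [0, 0, 0, 0, 0, 0, 0, 0, 0, 0, 0, 0, 0, 0, 0, 0, 0, 0, 0, 0, 0, 0, 0, 0, 0, 0, 0, 0, 0, 0, 0, 0, 0, 0, 0, 0, 0, 0, 0, 0]
top0 [0, 0, 0, 0, 4, 7, 7, 7, 8, 10, 13, 14, 14, 14, 11, 7, 6, 6, 6, 6, 6, 6, 6, 6, 6, 6, 6, 6, 4, 0, 0, 0, 0, 0, 0, 0, 0, 0, 0, 0]
```

That matches -30°, so one click is left. I'll make it on its own.

{"name": "drive_tool", "arguments": {"plan": [[0.007,0,0,0],[0.012,0,0,0],[0.015,0,0,0],[0.015,0,0,0],[0.017,0,0,0],[0.019,0,0,0],[0.021,0,0,0],[0.021,0,0,0]]}}

```text
time: 10.15
tool_pos: [0.5796, 0.0419, 0.146]
tool_rot: [-0.015, -0.707, -0.015, 0.707]
contact_force: [-0.3, 1.1, -0.5]
gripper_width: 1.003
```

{"name": "drive_tool", "arguments": {"plan": [[0,-0.003,0,0],[0,-0.006,0,0],[0,-0.009,0,0],[0,-0.012,0,0],[0,-0.015,0,0],[0,-0.018,0,0],[0,-0.021,0,0],[0,-0.025,0,0],[0,-0.029,0,0],[0,-0.031,0,0],[0,-0.031,0,0],[0,-0.031,0,0]]}}

```text
time: 11.35
tool_pos: [0.5785, 0.0729, 0.1464]
tool_rot: [0.015, 0.707, 0.015, -0.707]
contact_force: [-0.5, 0.9, -0.4]
gripper_width: 1.001
```

{"name": "drive_tool", "arguments": {"plan": [[0,0,0,0],[0,0,0,0],[0,0,0,0],[-0.012,0,0,0],[-0.03,0,0,0],[-0.07,0,0,0],[-0.11,0,0,0],[-0.11,0,0,0]]}}

```text
time: 12.15
tool_pos: [0.5819, 0.0729, 0.2655]
tool_rot: [0.015, 0.712, 0.015, -0.702]
contact_force: [1.0, -0.5, 0.9]
gripper_width: 0.996
```

```bash
python3 - <<'E'
from h import *
p,R,s=tool(); print(s['time'],p,s['contact_force'])
a=viewer.grab_frame('scene')
cv2.imwrite('pics/s5f.png',a)
cv2.imwrite('pics/s5.png',cv2.resize(a[160:270,275:385],(600,600),interpolation=cv2.INTER_CUBIC))
E
```

```text
12.15 [0.58188718 0.07285481 0.26548108] [ 1.03075205 -0.4913201   0.88600014]
```

View pics/s5.png

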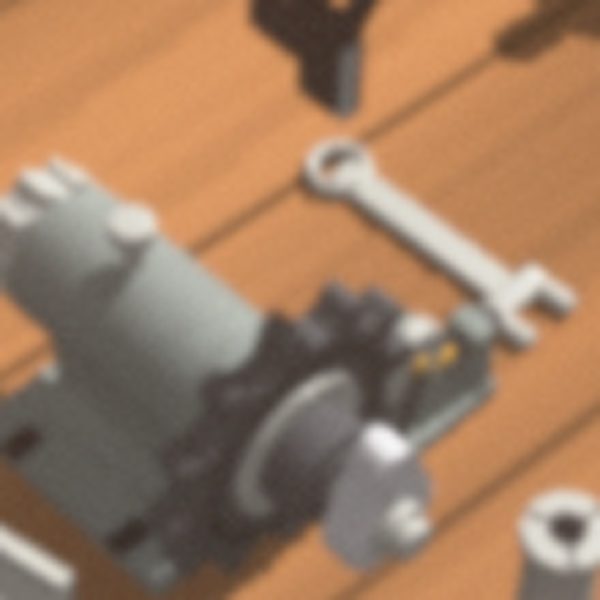

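Nose appears up, at about (383,440) above the arbor at (408,528). I'll clear the arm to check from the top camera.

{"name": "drive_tool", "arguments": {"plan": [[0,0.04,0,0],[0,0.085,0,0],[0,0.13,0,0],[0,0.175,0,0],[0,0.22,0,0],[0,0.265,0,0],[0,0.31,0,0],[0,0.35,0,0],[0,0.35,0,0],[0,0.35,0,0]]}}

```text
time: 13.2
tool_pos: [0.5928, -0.2772, 0.2549]
tool_rot: [-0.014, -0.706, -0.015, 0.708]
contact_force: [-0.0, 0.4, 0.6]
gripper_width: 1.002
```

```bash
python3 - <<'E'
from h import *
p,R,s=tool(); print(s['time'],p,s['contact_force'])
b=viewer.grab_frame('top'); a=cv2.imread('pics/top0.png')
cv2.imwrite('pics/t6.png',np.hstack([cv2.resize(x[165:295,240:380],(400,371),interpolation=cv2.INTER_CUBIC) for x in(a,b)]))
E
```

```text
13.2 [ 0.5927923  -0.27717786  0.25494066] [-0.01090436  0.4496981   0.55229583]
```

View pics/t6.png

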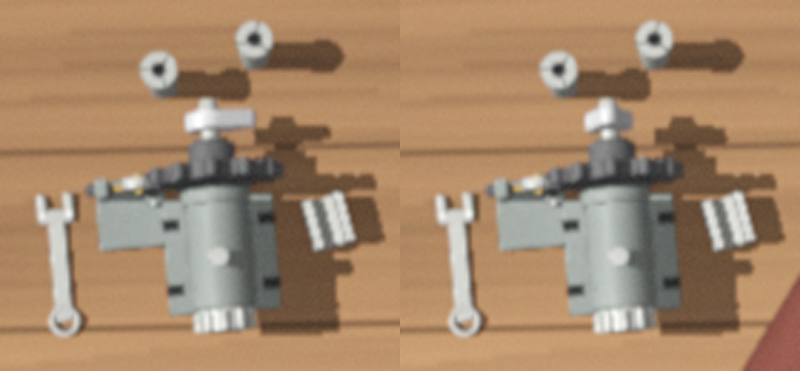

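In the top view the cam spans columns 585–631, centred on the arbor at 608, so the nose is straight up. Nothing else has moved.

```bash
python3 -c "
from plant import manip; print(manip.job_done())"
```

```text
the job is handed in; nothing more can be done
None
```

The cam nose now points straight up. The plate started three clicks short (-90°). I flicked it clockwise with one open finger on the top lobe, one separate click per stroke, lifting clear between strokes. I made the last click on its own after checking that the nose was at -30°.

- **Final position:** in the last top view the cam is centred on the arbor, which fits nose up. The scene view agrees.
- **Surroundings:** the indexer, collets, V-block and spanner look the same as in the first picture.
- **Forces and time:** the highest force I read was about 3 N, and it was back to about zero after each click. The readings come only at the end of each move, so a brief peak in between would not show. I handed in at about 13 s with the arm clear of everything.
- **Disagreement:** in the scene camera, the arbor end showed about 4 pixels higher than my estimated pose predicted. I therefore set the finger position by touch, and compared the cam's angle relative to the arbor as seen.

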